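# Hold the heater's recessed reset button down with the stylus

## Task

The dry block heater on the lab bench has tripped: take the square-handled stylus out of the tool stand, put its thin tip down through the square-bezelled hole of the heater's control strip, and hold the recessed reset button down there, finishing the job while you are still gripping the stylus and holding the button well down. The switches and housing are delicate, so push gently (never more than 20 N on the heater), do not press the power button in the plain hole, and leave the other things on the bench where they are.

Things in the scene. Friction and masses are not known exactly. Their poses are not given: they have to be found in the camera images.
- stylus_mid (a point): Centre of the stylus's handle, half-way up: square, aluminium, 16 x 16 mm, 62 mm tall with a 4 mm black cap; sides along this point's x and y. Below it a steel rod, 7 mm in diameter, runs 60 mm down to a 4 mm wide tip. z points up from tip to handle. It starts upright in one of the stand's holes, the handle's underside (30 mm below this point) resting on the stand's top. About 60 g.
- stylus_tip (a point): End of the stylus's rod, 90 mm straight below stylus_mid along the handle.
- stylus: The stylus itself; origin at the underside of its square handle, on its axis, 60 mm above the tip and 30 mm below stylus_mid.
- stand: Grey tool stand, fixed: block 50 (x) x 140 (y) x 70 mm tall on an 80 x 160 x 6 mm foot, origin under its centre. Two 10 mm holes at y = +40 and -40 mm, right through; stylus and punch stand in them, either way round. Of stand and heater one is at the robot's left, the other at its right, either way round.
- heater: White dry block heater, fixed: 140 (x) x 150 (y) x 90 mm tall, origin under its centre. Its control strip lies on top along the -x side, roughly facing the robot; behind it an aluminium well block rises to 102 mm. The strip has two upright 14 mm holes 90 mm apart, display between. Seen from the -x side, the left (+y) one, with a square grey bezel, is reset; the right one, plain, is power.
- reset_mouth (a point): Centre of the mouth of the reset hole, at the top of its square bezel (34 x 34 mm, 4 mm high; 94 mm above the bench). The hole is round, 14 mm in diameter, straight down, 49 mm deep, and narrower than fingers. The top of the reset button lies 29 mm below this point when it is up. Axes as the heater's.
- reset (a joint): Travel of the reset button in m: 0 up, 0.010 fully down (a hard stop). It is a spring: about 1 N starts it moving, 5 N holds it fully down; it comes back up when let go. It counts as well down beyond 0.006.
- power_mouth (a point): Centre of the mouth of the power hole, flush with the strip, 90 mm above the bench; 14 mm in diameter. Not to be pressed.
- power (a joint): Travel of the power button in m, like the reset button's; it must stay up (below 0.003).
- punch: Bystander: stubby round-handled punch (aluminium, handle 28 mm diameter, 30 mm tall, 4 mm black top) standing in the other hole of the tool stand, 80 mm from the stylus. Origin at the underside of its handle.
- tube_rack: Bystander: low grey tube rack, 90 x 50 x 26 mm (36 mm with the caps), loose, between heater and stand. Origin under its centre.
- jar: Bystander: small lidded jar, 54 mm diameter, 60 mm tall, loose, between heater and stand, farther from the robot. Origin under its centre.
- spray: Bystander: spray bottle, 68 mm diameter, 170 mm tall, loose, at the back. Origin under its centre.
- tip_box: Bystander: blue pipette tip box, 90 x 125 x 61 mm, loose, at the back. Origin under its centre.
- beaker: Bystander: open glass beaker, 68 mm diameter, 90 mm tall, loose, at the back. Origin under its centre.
- ice_pan: Bystander: white open pan, 150 x 120 x 70 mm, loose, at the robot's left. Origin under its centre.

How it is judged:
On the way, in this order (a step that is already met when the one before it is completed fails the run):
1. the stylus is gripped and lifted clear out of the stand (contact force between the fingers and stylus above 1 N and height (world z) of stylus_tip above 0.075 m), for 0.1 s.
2. the stylus, in the grip and down the reset hole, holds the reset button down (value of joint reset above 0.006 m and contact force between the fingers and stylus above 1 N and horizontal distance between stylus_tip and reset_mouth below 0.008 m and contact force between stylus and heater above 2 N), for 0.5 s.
At the end, for the whole second after the job is handed in: At the end and through the last second the fingers still grip the stylus (over 1 N), its tip is in the reset hole (within 8 mm of its axis and over 30 mm below the mouth), pushing with over 2 N, and the reset button is more than 6 mm down of its 10 mm; the power button is up (all of step 2 and value of joint power below 0.003 m and z of stylus_tip in the frame of reset_mouth below -0.03 m); the arm keeps its last pose, push and grip.
It fails at once if the heater is pushed with more than 20 N, by the stylus, the fingers or the arm (contact force between any of stylus, the fingers, the arm and heater above 20 N).
It fails at once if the power button is pressed (value of joint power above 0.003 m).
It fails at once if another thing on the bench is moved by more than 30 mm (distance of any of punch, tube_rack, jar, spray, tip_box, beaker, ice_pan from where it was at the start of the episode above 0.03 m).
It also fails if it takes over 42 s, if anything falls off the work surface, if the arm or the gripper's body presses on something with over 40 N, if the wrist force passes 120 N, or if a joint passes its speed limit or range.

## Robot

A 7-joint arm with a two-finger parallel gripper is mounted at the origin on the work surface. World frame = base frame: x ahead of the robot, y to its left, z up, the work surface at z = 0. Lengths are in m, angles in rad, forces in N, time in s.
With the tool pointing down it reaches from about 0.35 to 0.9 m from the base axis. Payload 8.1 kg.
Tool frame: the origin (TCP) lies at the very end of the fingers, on their centre line; the grasp point (between the pads) lies 19 mm behind it; z points along the fingers, y is the line along which they close (so a half turn about z gives the same grasp; the last joint's range is limited). The gripper opens to 85 mm and grips with 20 to 120 N. Pads are 22 mm wide; open, the fingers measure 114 mm over their backs; the gripper's body (76 mm by 85 mm) begins 54 mm behind the grasp point. The pads swing forward as they close: fully open they stand 13 mm farther back than shut.
Start: joints at [-1.24, 0.434, 0.025, 1.573, -0.012, 1.134, -0.075], TCP at [0.263, 0.567, 0.231] pointing down, gripper open.
Joint ranges: [-2.62, 2.62], [-0.44, 2.09], [-1.27, 1.32], [0.08, 2.57], [-1.32, 4.46], [0.12, 2], [-2.74, 2.74]. Speed limits (rad/s): [2.22, 2.22, 3.01, 3.01, 3.14, 3.14, 3.14].

## Interface

Orientations are given as a unit quaternion [x, y, z, w].
In Python, from rig import bot gives the robot as it stands.
- The arm moves only by the tool step_arm, never from a script. Its argument "deltas" is a list of rows, each a list of 3 entries, a list of its own where there are three numbers: the finger opening in m, from 0 to 0.0854, then the shift along the world's x, y, z in m, then the turn, a rotation vector about the world's x, y, z in rad. A call has exactly 10 rows; each row is the pose to reach, as a shift and turn from the pose commanded when the call began; what a row does not reach only later rows make up. A row lasts 1/12 s, in which the tool goes at most 41.7 mm and 7.16 degrees, less where a joint would pass 70% of its speed; a pose out of reach is approached as far as the arm can. A call with a gripper value outside its range is refused whole. The fingers move at their own pace and stop on an object; the grip force is fixed at half the most. Time passes only in rows, so rows that repeat a pose let the fingers close, or fill a call up. It gives the time, the measured TCP pose, the force, the opening and the grip force at its end, in the units of the state.
- bot.sense(): the state, without advancing time (a new reading comes with each control period).
- bot.grab_frame(name): name is "side" or "top" or "wrist"; returns the picture (420x560x3 uint8, red, green, blue); there is no depth.
- bot.get_calibration(name): a dict with "intrinsics" (3x3 intrinsics, pixels), "distortion" ([k1, k2, p1, p2, k3] as OpenCV has them; the pictures are not rectified), "R" (3x3) and "t" (3): a world point X has camera coordinates R X + t. Camera axes: x right, y down, z forward; pixel columns grow to the right and rows downward; lengths in m; the calibration is good to about 2 mm. A picture is of the moment at which its call begins: read the wrist's pose just before it. get_calibration takes no time and is no camera call; for the wrist camera it gives the pose at the moment of the call.
- bot.finish_job(): hands the job in; it is judged then, once.
The state is a dict: "t": time; "joints": joint angles; "qvel": joint speeds; "effort": joint torques, N m; "ee_pos": TCP position; "tcp_rot": TCP orientation; "contact_force": force on the tool from outside, world axes, zero at the start; "moment": the same for the moment, N m; "gripper_width": finger opening in m; "gripper_force": force on a finger pad.
Only numpy, scipy, OpenCV 4.12 (cv2) and the standard library are available. Lean on these libraries where they do the work, as an engineer would, in place of code of your own. Each camera call takes 0.05 s, during which the arm holds its last target. There are 200 camera calls.

## Working session

There is one attempt and no reset: what is moved stays moved. The work goes in short steps, Python scripts to look and compute and a tool call to move; the robot and the scene stay as the last step left them, time stands still between calls to the robot, and variables do not carry over. Pictures are saved under pics/ and viewed, at most 10 in all, crops included, and the job is handed in when it is done.

Besides the shell and the picture viewer there is one more tool, called after "Call:" in YAML: its name, and indented under it one key for each argument. step_arm: Moves the arm, as the interface text tells. Its arguments: {"type":"object","properties":{"deltas":{"type":"array","items":{"type":"array"}}},"required":["deltas"]}

```bash
mkdir -p pics; python3 - <<'E'
from rig import bot
import cv2
for n in ("side","top"):
    cv2.imwrite(f"pics/{n}0.png",bot.grab_frame(n)[:,:,::-1])
    c=bot.get_calibration(n);print(n,c)
s=bot.sense();print({k:s[k] for k in("t","ee_pos","tcp_rot","contact_force","gripper_width")})
E
```

```text
side {'intrinsics': array([[390.64067046,   0.        , 276.31737391],
       [  0.        , 390.64067046, 212.45231424],
       [  0.        ,   0.        ,   1.        ]]), 'distortion': array([-0.05725888,  0.        ,  0.        ,  0.        ,  0.        ]), 'R': array([[-0.98436248, -0.1760489 , -0.00610652],
       [-0.11466943,  0.66670905, -0.73644414],
       [ 0.13372145, -0.72422775, -0.6764708 ]]), 't': array([0.58813711, 0.11808184, 1.0516549 ])}
top {'intrinsics': array([[496.94994163,   0.        , 282.4417012 ],
       [  0.        , 496.94994163, 205.23583199],
       [  0.        ,   0.        ,   1.        ]]), 'distortion': array([-0.11531101,  0.        ,  0.        ,  0.        ,  0.        ]), 'R': array([[ 0.02018924, -0.99977316, -0.00678417],
       [-0.98912926, -0.01898482, -0.14581801],
       [ 0.14565613,  0.00965438, -0.98928817]]), 't': array([0.03247206, 0.59783278, 1.12132506])}
{'t': 0.1, 'ee_pos': array([0.26256238, 0.56667712, 0.23059848]), 'tcp_rot': array([ 2.15226277e-01,  9.76563948e-01, -7.06030531e-04, -8.16941288e-05]), 'contact_force': array([-0.17267045, -0.08143729, -0.19871328]), 'gripper_width': 0.08533933833966943}
```

View pics/side0.png

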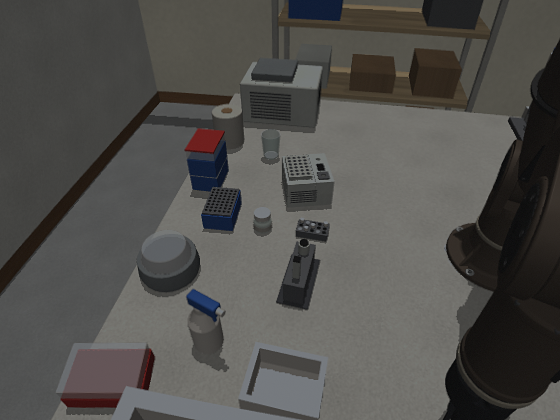

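View pics/top0.png

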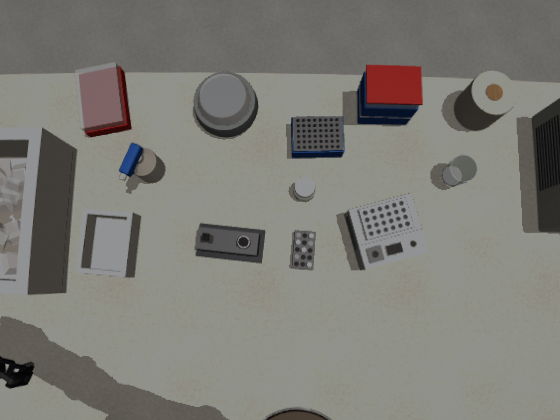

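The top picture shows the stand at about (230,243), with a dark square cap (stylus?) at (206,238) and the round punch at (243,242). The heater is at about (387,230), with its square bezel at (376,254). In the side picture the stand is at about (298,272) and the heater at (307,180). I'll enlarge crops of both.

```bash
python3 - <<'E'
import cv2,numpy as np
s=cv2.imread("pics/side0.png");t=cv2.imread("pics/top0.png")
def c(i,u,v,w,h,k): return cv2.convertScaleAbs(cv2.resize(i[v:v+h,u:u+w],None,fx=k,fy=k,interpolation=cv2.INTER_CUBIC),alpha=1.6)
a=np.vstack([c(t,190,215,80,60,5),c(t,345,205,80,60,5)])
b=np.vstack([c(s,268,230,80,60,5)[:300],c(s,268,145,80,60,5)])
b2=c(s,270,230,66,84,6)
cv2.imwrite("pics/crop.png",np.hstack([a,b]))
E
```

```text
(no output)
```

View pics/crop.png

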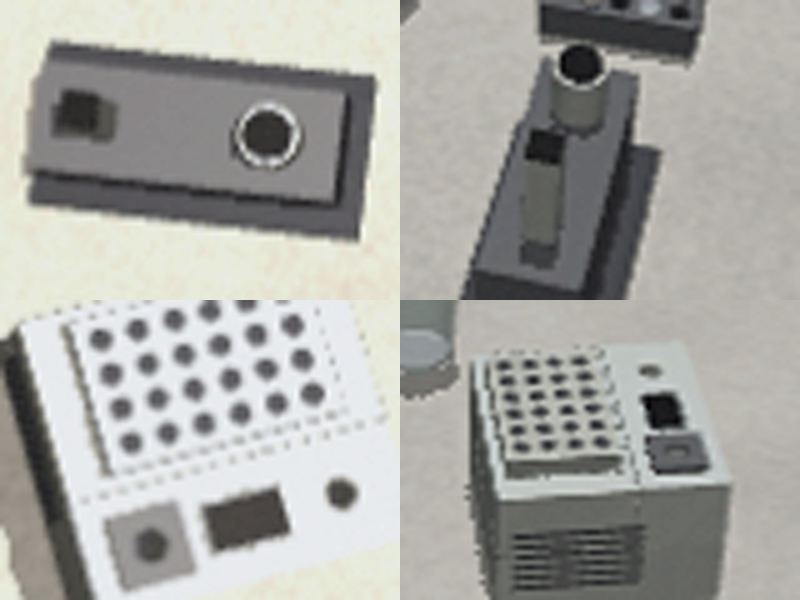

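The stylus is the square dark cap at top pixel (205.4,237) and side pixel (296.6,258.6). The punch cap is at top (243.3,241.7). The reset bezel is at top (374.6,253.8) and side (322.8,175). The power hole is at top (412.8,243) and side (317.8,158.6).

```bash
cat > h.py <<'E'
import cv2,numpy as np
from scipy.spatial.transform import Rotation as Ro
from rig import bot
def ray(c,uv):
    p=cv2.undistortPoints(np.array([[uv]],float),c["intrinsics"],c["distortion"])[0,0]
    R,t=np.array(c["R"]),np.array(c["t"]); return -R.T@t, R.T@np.array([p[0],p[1],1])
def atz(c,uv,z):
    o,d=ray(c,uv); return o+d*(z-o[2])/d[2]
def tri(a,b):
    o1,d1=a;o2,d2=b; k=np.linalg.lstsq(np.c_[d1,-d2],o2-o1,rcond=None)[0]
    p,q=o1+k[0]*d1,o2+k[1]*d2; return (p+q)/2,np.linalg.norm(p-q)
E
python3 - <<'E'
from h import *
np.set_printoptions(precision=4,suppress=True)
T=bot.get_calibration("top");S=bot.get_calibration("side")
for n,a,b,z in(("stylus",(205.4,237),(296.6,258.6),.136),("reset",(374.6,253.8),(322.8,175),.094),("power",(412.8,243),(317.8,158.6),.09),("punch",(243.3,241.7),(303.6,242.6),.104)):
    print(n,tri(ray(T,a),ray(S,b)),atz(T,a,z),atz(S,b,z))
# stand top edges (top cam): right corners & left corners
for uv in((199.6,227.2),(259,234),(195.6,248),(256.6,255.2)): print(atz(T,uv,.073))
E
```

```text
stylus (array([0.5124, 0.2087, 0.1277]), np.float64(0.0006609145600134155)) [0.5114 0.2073 0.136 ] [0.512  0.2158 0.136 ]
reset (array([ 0.4845, -0.1637,  0.0899]), np.float64(0.0008396470152862559)) [ 0.4847 -0.163   0.094 ] [ 0.4839 -0.1581  0.094 ]
power (array([ 0.509 , -0.2508,  0.0873]), np.float64(0.0029995195890002583)) [ 0.5104 -0.2501  0.09  ] [ 0.5073 -0.2467  0.09  ]
punch (array([0.5058, 0.1288, 0.0975]), np.float64(0.00017504457874459303)) [0.5054 0.1282 0.104 ] [0.5052 0.1348 0.104 ]
[0.5385 0.2319 0.073 ]
[0.5258 0.0958 0.073 ]
[0.4909 0.239  0.073 ]
[0.4777 0.1    0.073 ]
```

Call:
step_arm:
  deltas:
    - [0.06,[0.02,-0.03,0.01],[0,0,0.03]]
    - [0.06,[0.045,-0.065,0.01],[0,0,0.07]]
    - [0.06,[0.07,-0.1,0.01],[0,0,0.11]]
    - [0.06,[0.095,-0.135,0.01],[0,0,0.15]]
    - [0.06,[0.12,-0.17,0.01],[0,0,0.19]]
    - [0.06,[0.145,-0.205,0.01],[0,0,0.23]]
    - [0.06,[0.17,-0.245,0.01],[0,0,0.27]]
    - [0.06,[0.195,-0.28,0.01],[0,0,0.31]]
    - [0.06,[0.22,-0.315,0.01],[0,0,0.34]]
    - [0.06,[0.235,-0.34,0.01],[0,0,0.34]]

```text
t: 0.93
ee_pos: [0.4973, 0.2272, 0.2412]
tcp_rot: [0.046, 0.999, 0.0, -0.0]
contact_force: [0.8, 0.6, -0.4]
gripper_width: 0.0597
gripper_force: 0.0
```

```bash
cat > look.py <<'E'
import sys
from h import *
np.set_printoptions(precision=4,suppress=True)
n=sys.argv[1]
bot.grab_frame("wrist")
c=bot.get_calibration("wrist");s=bot.sense();im=bot.grab_frame("wrist")
cv2.imwrite(f"pics/{n}.png",im[:,:,::-1])
np.save(f"pics/{n}.npy",dict(c=c,s=s),allow_pickle=True)
print(s["t"],s["ee_pos"],Ro.from_quat(s["tcp_rot"]).as_matrix(),s["joints"],s["gripper_width"])
def px(X): return cv2.projectPoints(np.array([X],float),cv2.Rodrigues(np.array(c["R"]))[0],np.array(c["t"]),c["intrinsics"],c["distortion"])[0].ravel()
for X in((.5115,.2075,.136),(.4847,-.163,.094)): print(X,px(X))
print("camera at",-np.array(c["R"]).T@np.array(c["t"]))
E
python3 look.py w1
```

```text
0.9833 [0.5023 0.2176 0.2413] [[-0.9946  0.1036  0.0027]
 [ 0.1036  0.9946 -0.0049]
 [-0.0032 -0.0045 -1.    ]] [-0.5971  0.2983  0.1125  1.7572 -0.031   1.088   0.9919] 0.059854123701578936
(0.5115, 0.2075, 0.136) [270.1946 225.96  ]
(0.4847, -0.163, 0.094) [-146.3294  220.9765]
camera at [0.4213 0.2275 0.3829]
```

View pics/w1.png

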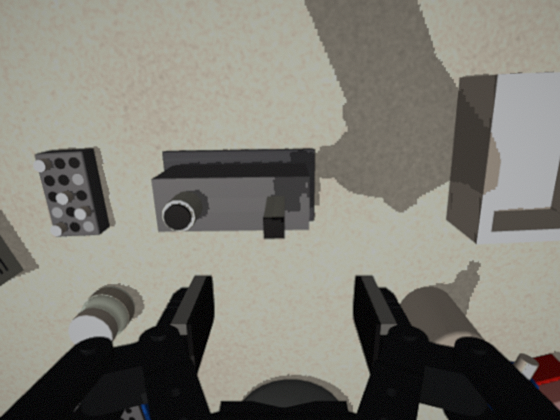

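The wrist picture shows the stylus cap at about (274,228) in front of the fingers, the punch at (178,215), and the stand aligned with the image axes. I'll take a settled, enlarged frame.

```bash
python3 look.py w2; python3 - <<'E'
import cv2
i=cv2.imread("pics/w2.png")[140:260,200:340]
cv2.imwrite("pics/w2c.png",cv2.convertScaleAbs(cv2.resize(i,None,fx=5,fy=5,interpolation=cv2.INTER_CUBIC),alpha=1.8))
E
```

```text
1.0833 [0.4983 0.2249 0.2411] [[-0.9949  0.1012  0.0003]
 [ 0.1012  0.9949 -0.0016]
 [-0.0004 -0.0015 -1.    ]] [-0.6037  0.298   0.1048  1.7578 -0.033   1.088   0.9813] 0.059895699301556034
(0.5115, 0.2075, 0.136) [260.3532 232.5376]
(0.4847, -0.163, 0.094) [-153.8575  225.9782]
camera at [0.4177 0.2342 0.3829]
```

View pics/w2c.png

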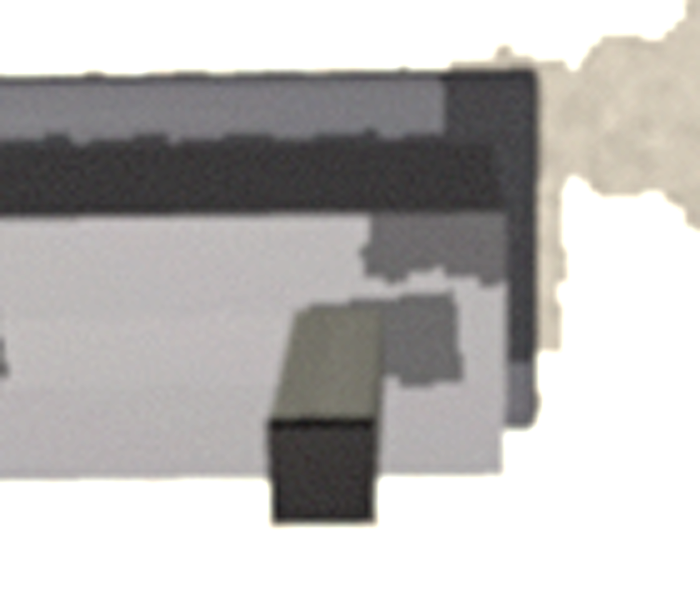

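```bash
python3 - <<'E'
from h import *
np.set_printoptions(precision=4,suppress=True)
c=np.load("pics/w2.npy",allow_pickle=True).item()["c"]
T=bot.get_calibration("top");S=bot.get_calibration("side")
f=lambda u,v:(199.6+u/5,139.6+v/5)
for z in(.132,.138,.142):
    a,b,m,n=[atz(c,f(*p),z) for p in((274,522),(375,522),(268,420),(376,420))]
    print(z,a,b,np.linalg.norm(b-a),"near",m,n,"centre",(a+b)/2+.008*np.array([-.9949,.1012,0]))
    print(" yaw dev",np.degrees(np.arctan2(*(b-a)[:2]))+0, "top",atz(T,(205.4,237),z),"side",atz(S,(296.6,258.6),z))
E
```

```text
0.132 [0.5217 0.2015 0.132 ] [0.5232 0.2165 0.132 ] 0.01508075065612307 near [0.5055 0.2027 0.132 ] [0.5071 0.2184 0.132 ] centre [0.5145 0.2098 0.132 ]
 yaw dev 5.794310529392143 top [0.5118 0.208  0.132 ] side [0.5124 0.2124 0.132 ]
0.138 [0.5192 0.2023 0.138 ] [0.5207 0.217  0.138 ] 0.014720041123022613 near [0.5034 0.2035 0.138 ] [0.505  0.2188 0.138 ] centre [0.512  0.2104 0.138 ]
 yaw dev 5.794310529391896 top [0.5113 0.207  0.138 ] side [0.5118 0.2175 0.138 ]
0.142 [0.5175 0.2028 0.142 ] [0.519  0.2172 0.142 ] 0.014479568100955645 near [0.502 0.204 0.142] [0.5036 0.2191 0.142 ] centre [0.5103 0.2108 0.142 ]
 yaw dev 5.79431052939187 top [0.511  0.2063 0.142 ] side [0.5115 0.2209 0.142 ]
```

The cap fits z ≈ 0.132 and a centre of (0.513, 0.2095), and its yaw matches the tool. I'll descend and grip.

Call:
step_arm:
  deltas:
    - [0.05,[0.008,-0.009,0],[0,0,0]]
    - [0.05,[0.0155,-0.017,-0.01],[0,0,0]]
    - [0.05,[0.0155,-0.017,-0.035],[0,0,0]]
    - [0.05,[0.0155,-0.017,-0.06],[0,0,0]]
    - [0.05,[0.0155,-0.017,-0.085],[0,0,0]]
    - [0.05,[0.0155,-0.017,-0.11],[0,0,0]]
    - [0.05,[0.0155,-0.017,-0.13],[0,0,0]]
    - [0.05,[0.0155,-0.017,-0.145],[0,0,0]]
    - [0.05,[0.0155,-0.017,-0.155],[0,0,0]]
    - [0.05,[0.0155,-0.017,-0.155],[0,0,0]]

```text
t: 1.97
ee_pos: [0.5106, 0.2116, 0.0838]
tcp_rot: [0.046, 0.999, -0.001, -0.002]
contact_force: [-1.5, 0.6, -0.7]
gripper_width: 0.0499
gripper_force: 0.0
```

Call:
step_arm:
  deltas:
    - [0.05,[0,0,0],[0,0,0]]
    - [0.03,[0,0,0],[0,0,0]]
    - [0.01,[0,0,0],[0,0,0]]
    - [0,[0,0,0],[0,0,0]]
    - [0,[0,0,0],[0,0,0]]
    - [0,[0,0,0],[0,0,0]]
    - [0,[0,0,0],[0,0,0]]
    - [0,[0,0,0],[0,0,0]]
    - [0,[0,0,0],[0,0,0]]
    - [0,[0,0,0],[0,0,0]]

```text
t: 2.8
ee_pos: [0.5124, 0.2111, 0.0871]
tcp_rot: [0.047, 0.999, -0.0, 0.0]
contact_force: [-1.2, -5.3, 6.2]
gripper_width: 0.0152
gripper_force: 59.4
```

Gripped at 59 N. Lifting straight up.

Call:
step_arm:
  deltas:
    - [0,[0,0,0.005],[0,0,0]]
    - [0,[0,0,0.015],[0,0,0]]
    - [0,[0,0,0.03],[0,0,0]]
    - [0,[0,0,0.05],[0,0,0]]
    - [0,[0,0,0.07],[0,0,0]]
    - [0,[0,0,0.09],[0,0,0]]
    - [0,[0,0,0.11],[0,0,0]]
    - [0,[0,0,0.125],[0,0,0]]
    - [0,[0,0,0.135],[0,0,0]]
    - [0,[0,0,0.14],[0,0,0]]

```text
t: 3.63
ee_pos: [0.5125, 0.213, 0.2285]
tcp_rot: [0.047, 0.999, 0.001, 0.001]
contact_force: [-0.9, -0.3, -0.0]
gripper_width: 0.0153
gripper_force: 58.6
```

Call:
step_arm:
  deltas:
    - [0,[-0.002,-0.02,0],[0,0,0]]
    - [0,[-0.004,-0.05,0],[0,0,0]]
    - [0,[-0.006,-0.08,0],[0,0,0]]
    - [0,[-0.008,-0.11,0],[0,0,0]]
    - [0,[-0.011,-0.145,0],[0,0,0]]
    - [0,[-0.014,-0.18,0],[0,0,0]]
    - [0,[-0.016,-0.215,0],[0,0,0]]
    - [0,[-0.019,-0.25,0],[0,0,0]]
    - [0,[-0.022,-0.28,0],[0,0,0]]
    - [0,[-0.024,-0.305,0],[0,0,0]]

```text
t: 4.47
ee_pos: [0.4871, -0.0952, 0.2261]
tcp_rot: [0.048, 0.999, -0.0, -0.0]
contact_force: [1.5, 0.4, -1.0]
gripper_width: 0.0152
gripper_force: 58.7
```

Call:
step_arm:
  deltas:
    - [0,[-0.001,-0.02,0],[0,0,0]]
    - [0,[-0.002,-0.035,0],[0,0,0]]
    - [0,[-0.003,-0.05,0],[0,0,0]]
    - [0,[-0.004,-0.06,0],[0,0,0]]
    - [0,[-0.0045,-0.066,-0.005],[0,0,0]]
    - [0,[-0.0045,-0.068,-0.01],[0,0,0]]
    - [0,[-0.0045,-0.068,-0.015],[0,0,0]]
    - [0,[-0.0045,-0.068,-0.02],[0,0,0]]
    - [0,[-0.0045,-0.068,-0.02],[0,0,0]]
    - [0,[-0.0045,-0.068,-0.02],[0,0,0]]

```text
t: 5.3
ee_pos: [0.4833, -0.16, 0.2058]
tcp_rot: [0.046, 0.999, 0.0, -0.001]
contact_force: [0.3, 0.2, -1.6]
gripper_width: 0.015
gripper_force: 58.7
```

```bash
python3 look.py w3; python3 - <<'E'
from h import *
np.set_printoptions(precision=4,suppress=True)
ims=[bot.grab_frame(n)[:,:,::-1] for n in("side","top")]
for n,i in zip(("side1","top1"),ims): cv2.imwrite(f"pics/{n}.png",i)
w=cv2.imread("pics/w3.png")
def c(i,u,v,w,h,k): return cv2.convertScaleAbs(cv2.resize(i[v:v+h,u:u+w],None,fx=k,fy=k,interpolation=cv2.INTER_CUBIC),alpha=1.6)
cv2.imwrite("pics/crop2.png",np.hstack([c(ims[0],280,120,80,100,5),np.vstack([c(ims[1],335,205,80,60,5),c(w,200,140,160,80,2.5)])]))
print(bot.sense()["ee_pos"])
E
```

```text
5.35 [ 0.4836 -0.1602  0.2062] [[-0.9957  0.0927 -0.0004]
 [ 0.0927  0.9957  0.0002]
 [ 0.0004  0.0002 -1.    ]] [-0.0178  0.2724  0.2917  1.9028 -0.0934  0.9798  1.7939] 0.015385306679633672
(0.5115, 0.2075, 0.136) [833.3414 220.3502]
(0.4847, -0.163, 0.094) [278.4715 212.0018]
camera at [ 0.4029 -0.1519  0.348 ]
[ 0.4837 -0.1607  0.2066]
```

View pics/crop2.png

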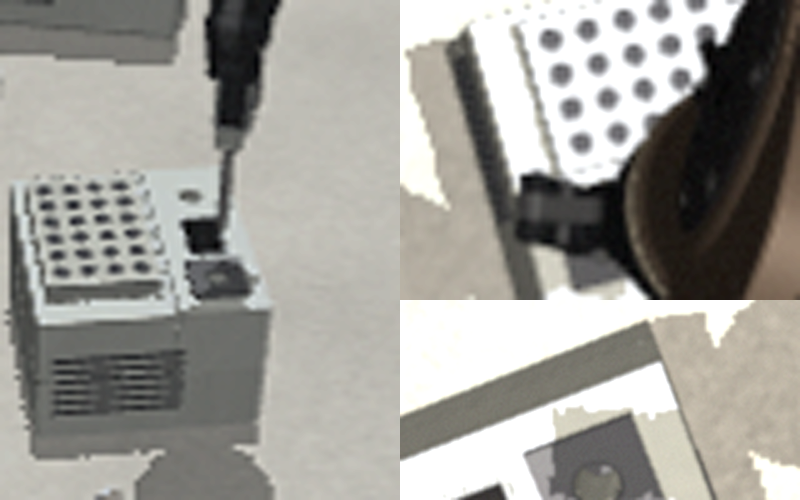

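View pics/w3.png

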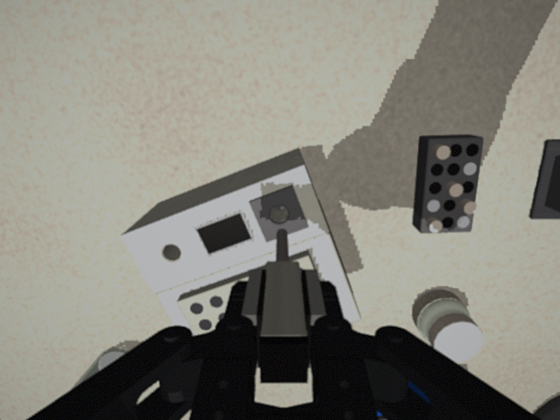

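The wrist picture shows the reset hole centred at about (279,213), against (278.5,212) predicted from my estimate. The stylus tip is at about (283,232). In the side picture the tip is at about (324.5,166.5).

```bash
python3 - <<'E'
from h import *
np.set_printoptions(precision=4,suppress=True)
d=np.load("pics/w3.npy",allow_pickle=True).item();c=d["c"];S=bot.get_calibration("side")
print("tip tri",tri(ray(c,(283,232)),ray(S,(324.5,166.5))))
for z in(.127,.1295,.132): print("tip at",z,atz(c,(283,232),z),atz(S,(324.5,166.5),z))
print("hole wrist",atz(c,(279,213),.094))
i=cv2.imread("pics/w3.png")[180:260,240:320]
cv2.imwrite("pics/w3c.png",cv2.convertScaleAbs(cv2.resize(i,None,fx=7,fy=7,interpolation=cv2.INTER_CUBIC),alpha=2))
E
```

```text
tip tri (array([ 0.4844, -0.1591,  0.1267]), np.float64(0.007048957117316823))
tip at 0.127 [ 0.4879 -0.16    0.127 ] [ 0.4811 -0.1561  0.127 ]
tip at 0.1295 [ 0.487  -0.1599  0.1295] [ 0.481  -0.1526  0.1295]
tip at 0.132 [ 0.486  -0.1598  0.132 ] [ 0.4809 -0.1491  0.132 ]
hole wrist [ 0.4855 -0.1627  0.094 ]
```

View pics/w3c.png

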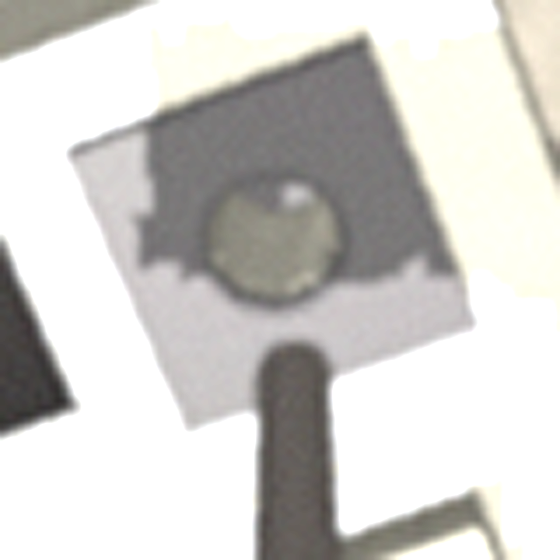

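Call:
step_arm:
  deltas:
    - [0,[0,-0.002,-0.004],[0,0,0]]
    - [0,[0,-0.002,-0.008],[0,0,0]]
    - [0,[0,-0.002,-0.012],[0,0,0]]
    - [0,[0,-0.002,-0.016],[0,0,0]]
    - [0,[0,-0.002,-0.02],[0,0,0]]
    - [0,[0,-0.002,-0.024],[0,0,0]]
    - [0,[0,-0.002,-0.028],[0,0,0]]
    - [0,[0,-0.002,-0.028],[0,0,0]]
    - [0,[0,-0.002,-0.028],[0,0,0]]
    - [0,[0,-0.002,-0.028],[0,0,0]]

```text
t: 6.33
ee_pos: [0.4836, -0.1629, 0.1784]
tcp_rot: [0.047, 0.999, 0.0, 0.0]
contact_force: [0.7, -0.1, -0.3]
gripper_width: 0.0153
gripper_force: 58.7
```

```bash
python3 look.py w4; python3 - <<'E'
from h import *
w=cv2.imread("pics/w4.png");s=bot.grab_frame("side")[:,:,::-1]
def c(i,u,v,w,h,k): return cv2.convertScaleAbs(cv2.resize(i[v:v+h,u:u+w],None,fx=k,fy=k,interpolation=cv2.INTER_CUBIC),alpha=1.8)
cv2.imwrite("pics/crop4.png",np.hstack([c(w,240,170,80,100,5),c(s,290,130,50,62,8)[:500]]))
E
```

```text
6.3833 [ 0.4836 -0.1629  0.1785] [[-0.9956  0.0938  0.0003]
 [ 0.0938  0.9956 -0.    ]
 [-0.0003  0.     -1.    ]] [-0.0056  0.3055  0.2868  1.9361 -0.1077  0.9142  1.8113] 0.015226506648788066
(0.5115, 0.2075, 0.136) [895.5569 234.2525]
(0.4847, -0.163, 0.094) [282.0967 224.36  ]
camera at [ 0.4029 -0.1545  0.3203]Traceback (most recent call last):
  File "<stdin>", line 4, in <module>
    return _nx.concatenate(arrs, 1, dtype=dtype, casting=casting)
           ~~~~~~~~~~~~~~~^^^^^^^^^^^^^^^^^^^^^^^^^^^^^^^^^^^^^^^
ValueError: all the input array dimensions except for the concatenation axis must match exactly, but along dimension 0, the array at index 0 has size 500 and the array at index 1 has size 496
```

```bash
python3 - <<'E'
from h import *
w=cv2.imread("pics/w4.png");s=bot.grab_frame("side")[:,:,::-1]
def c(i,u,v,w,h,k): return cv2.convertScaleAbs(cv2.resize(i[v:v+h,u:u+w],None,fx=k,fy=k,interpolation=cv2.INTER_CUBIC),alpha=1.8)
cv2.imwrite("pics/crop4.png",np.hstack([c(w,240,170,80,100,5),c(s,300,130,50,63,8)[:500]]))
E
```

```text
(no output)
```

View pics/crop4.png

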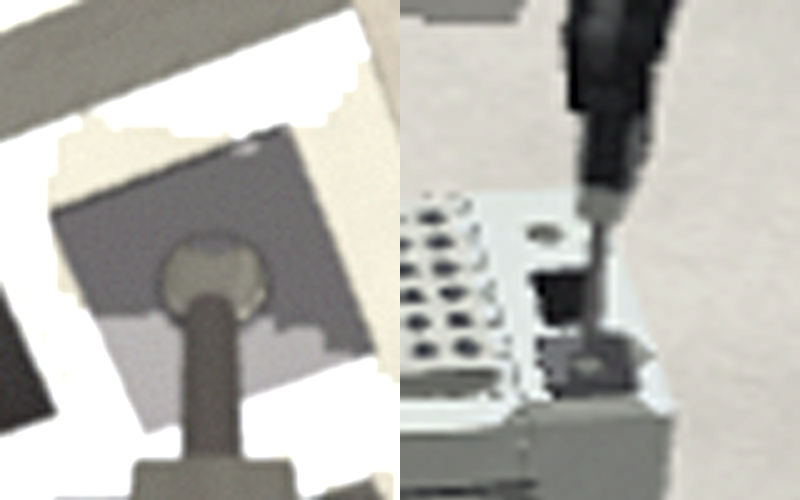

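The tip is within about 1 mm of the hole axis: hole at crop (215,280), tip at crop (210,305), which is consistent with the tip being 7 mm above the mouth. Going in to just above the button.

Call:
step_arm:
  deltas:
    - [0,[0,0,-0.003],[0,0,0]]
    - [0,[0,0,-0.007],[0,0,0]]
    - [0,[0,0,-0.011],[0,0,0]]
    - [0,[0,0,-0.015],[0,0,0]]
    - [0,[0,0,-0.019],[0,0,0]]
    - [0,[0,0,-0.023],[0,0,0]]
    - [0,[0,0,-0.027],[0,0,0]]
    - [0,[0,0,-0.03],[0,0,0]]
    - [0,[0,0,-0.033],[0,0,0]]
    - [0,[0,0,-0.033],[0,0,0]]

```text
t: 7.37
ee_pos: [0.4832, -0.1628, 0.1447]
tcp_rot: [0.047, 0.999, 0.0, -0.0]
contact_force: [0.6, -0.3, -0.3]
gripper_width: 0.0151
gripper_force: 58.7
```

No contact yet. Next, press gently.

Call:
step_arm:
  deltas:
    - [0,[0,0,-0.001],[0,0,0]]
    - [0,[0,0,-0.002],[0,0,0]]
    - [0,[0,0,-0.003],[0,0,0]]
    - [0,[0,0,-0.004],[0,0,0]]
    - [0,[0,0,-0.005],[0,0,0]]
    - [0,[0,0,-0.006],[0,0,0]]
    - [0,[0,0,-0.0065],[0,0,0]]
    - [0,[0,0,-0.007],[0,0,0]]
    - [0,[0,0,-0.007],[0,0,0]]
    - [0,[0,0,-0.007],[0,0,0]]

```text
t: 8.2
ee_pos: [0.4836, -0.1629, 0.1384]
tcp_rot: [0.047, 0.999, -0.0, 0.0]
contact_force: [-0.8, 0.3, 1.5]
gripper_width: 0.0151
gripper_force: 58.9
```

Call:
step_arm:
  deltas:
    - [0,[0,0,-0.0005],[0,0,0]]
    - [0,[0,0,-0.001],[0,0,0]]
    - [0,[0,0,-0.0015],[0,0,0]]
    - [0,[0,0,-0.002],[0,0,0]]
    - [0,[0,0,-0.0025],[0,0,0]]
    - [0,[0,0,-0.003],[0,0,0]]
    - [0,[0,0,-0.0035],[0,0,0]]
    - [0,[0,0,-0.004],[0,0,0]]
    - [0,[0,0,-0.0045],[0,0,0]]
    - [0,[0,0,-0.0045],[0,0,0]]

```text
t: 9.03
ee_pos: [0.4836, -0.1629, 0.1338]
tcp_rot: [0.047, 0.999, 0.0, 0.0]
contact_force: [0.7, -0.6, 3.4]
gripper_width: 0.0152
gripper_force: 59.1
```

```bash
python3 - <<'E'
from h import *
f=[]
for i in range(6): bot.grab_frame("wrist"); s=bot.sense(); f.append(np.r_[s["ee_pos"],s["contact_force"],s["moment"]])
print(np.round(f,4))
E
```

```text
[[ 4.8360e-01 -1.6300e-01  1.3390e-01 -1.2580e-01 -1.9560e-01  4.5461e+00
   4.3000e-02 -1.1300e-01 -2.0100e-02]
 [ 4.8360e-01 -1.6290e-01  1.3390e-01  7.2030e-01 -9.3000e-03  3.4446e+00
  -5.3200e-02 -1.3400e-01 -1.6500e-02]
 [ 4.8350e-01 -1.6290e-01  1.3390e-01  1.4988e+00 -6.3370e-01  4.2535e+00
   2.4000e-03 -6.6400e-02 -5.2200e-02]
 [ 4.8350e-01 -1.6290e-01  1.3390e-01  3.2960e-01 -1.3240e-01  2.8154e+00
  -2.5000e-02 -7.4300e-02  4.8600e-02]
 [ 4.8350e-01 -1.6300e-01  1.3390e-01  2.7600e-02  8.5780e-01  3.7559e+00
  -7.1400e-02 -1.1770e-01 -6.1000e-03]
 [ 4.8360e-01 -1.6290e-01  1.3390e-01  3.6960e-01  3.4040e-01  2.8985e+00
  -8.0000e-04 -1.2280e-01  4.3100e-02]]
```

Mean force is about 3.6 N, roughly 7–8 mm of travel. I'll add a small margin.

Call:
step_arm:
  deltas:
    - [0,[0,0,-0.0002],[0,0,0]]
    - [0,[0,0,-0.0004],[0,0,0]]
    - [0,[0,0,-0.0006],[0,0,0]]
    - [0,[0,0,-0.0008],[0,0,0]]
    - [0,[0,0,-0.0008],[0,0,0]]
    - [0,[0,0,-0.0008],[0,0,0]]
    - [0,[0,0,-0.0008],[0,0,0]]
    - [0,[0,0,-0.0008],[0,0,0]]
    - [0,[0,0,-0.0008],[0,0,0]]
    - [0,[0,0,-0.0008],[0,0,0]]

```text
t: 10.17
ee_pos: [0.4835, -0.1629, 0.1331]
tcp_rot: [0.047, 0.999, 0.0, 0.0]
contact_force: [1.8, 0.2, 3.1]
gripper_width: 0.0147
gripper_force: 59.1
```

```bash
python3 - <<'E'
from h import *
f=[]
for i in range(12): bot.grab_frame("wrist"); s=bot.sense(); f.append(np.r_[s["ee_pos"],s["contact_force"]])
print(np.round(np.mean(f,0),4))
if 3.2<np.mean(f,0)[5]<9: print(bot.finish_job())
E
```

```text
[ 0.4835 -0.1629  0.133   0.8686 -0.1207  3.668 ]
the job is handed in; nothing more can be done
None
```

I handed the job in with the stylus still gripped (59 N) and its tip down the reset hole, pushing about 3.7 N; from that force and depth I estimate the button is 7–9 mm down, but I had no direct reading of its travel and no verdict came back.

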